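# Weigh the golden cake from behind the jars

## Robot

A 6-joint arm with a two-finger parallel gripper is mounted at the origin on the work surface. World frame = base frame: x ahead of the robot, y to its left, z up, the work surface at z = 0. Lengths are in mm, angles in rad, forces in N, time in s.
With the tool pointing down it reaches from about 350 to 975 mm from the base axis. Payload 7.1 kg.
Tool frame: the origin (TCP) lies between the finger pads; the fingertips stand 19 mm ahead of it and the grasp point (between the pads) is the TCP; z points along the fingers, y is the line along which they close (so a half turn about z gives the same grasp; the last joint's range is limited). The gripper opens to 88 mm and grips with 3 to 60 N. Pads are 20 mm wide; open, the fingers measure 115 mm over their backs; the gripper's body (75 mm by 178 mm) begins 61 mm behind the grasp point.
Start: joints at [1.294, 0.423, 1.63, -0, 1.089, -0.019], TCP at [159.315, 604.337, 241.675] pointing down, gripper open.
Joint ranges: [-3, 3], [-0.9, 2.11], [0.09, 2.58], [-1.31, 4.45], [0.11, 2.69], [-2.54, 2.54]. Speed limits (rad/s): [2.39, 2.39, 3.01, 3.14, 3.14, 3.14].

## Interface

Orientations are given as a rotation vector (axis times angle).
In Python, from workcell import ctrl gives the robot as it stands.
- The arm moves only by the tool arm_command, never from a script. Its argument "series" is a list of rows, each an object with "linear": the shift along the tool's x, y, z in m, a list of three; "turn": the turn about the tool's z in rad. A call has 1 to 10 rows; each row shifts and turns the commanded pose from where the row before left it, along the tool's axes as they then stand; what a row does not reach is not made up. A row lasts 1/10 s, in which the tool goes at most 50 mm and 8.59 degrees, less where a joint would pass 70% of its speed; a pose out of reach is approached as far as the arm can. A call with a gripper value outside its range is refused whole. "jaw" is the opening, from -1 (shut) to 1 (fully open), set as the call begins (left out, the last holds). The fingers move at their own pace and stop on an object; the grip force is fixed at half the most. Time passes only in rows, so rows that do not move let the fingers close. It gives the time, the measured TCP pose, the force, the opening and the grip force at its end, in the units of the state.
- ctrl.get_obs(): the state, without advancing time (a new reading comes with each control period).
- ctrl.get_image(name): name is "side" or "top"; returns a dict with "frame" (400x640x3 uint8, blue, green, red), "fx", "fy", "cx", "cy" (pixels), "rvec" (rotation vector, rad) and "tvec" (3), from world to camera coordinates, as OpenCV has them. Camera axes: x right, y down, z forward; pixel columns grow to the right and rows downward; lengths in mm; the calibration is good to about 2 mm. A picture is of the moment at which its call begins. There is no depth.
- ctrl.close_job(): hands the job in; it is judged then, once.
The state is a dict: "t": time; "qpos": joint angles; "qvel": joint speeds; "joint_torque": joint torques, N m; "ee_pos": TCP position; "orientation": TCP orientation; "ft_force": force on the tool from outside, world axes, zero at the start; "moment": the same for the moment, N m; "width": finger opening in mm; "grasp_force": force on a finger pad.
Only numpy, scipy, OpenCV 4.12 (cv2) and the standard library are available. Lean on these libraries where they do the work, as an engineer would, in place of code of your own. Each camera call takes 0.05 s, during which the arm holds its last target. There are 200 camera calls.

## Task

The small golden trial cake at the back of the curing shelf is due for weighing. Move the three jars that stand in front of it over onto the steel tray, then set the golden cake gently in the middle of the scale's round pan, and finally stand each jar back upright on the straw ring it came from. Leave the grey cake and the hygrometer on the shelf undisturbed, and do not knock a jar over.

Things in the scene. Friction and masses are not known exactly. Their poses are not given: they have to be found in the camera images.
- crock: Dark brown stoneware crock with brown lid and small round lid knob, 58 mm diameter (straight sides from 30 to 86 mm up), 110 mm tall over the knob. Free-standing, rigid, closed, round, about 0.3 kg. Origin: centre of its underside, z up. It starts on one of the shelf's three straw rings (which varies) and must come back there.
- glassjar: Amber-brown jar with a white paper band and a ribbed white screw lid, 58 mm diameter (straight sides from 4 to 84 mm up), 109 mm tall (lid 53 mm wide). Free-standing, rigid, closed, round, about 0.3 kg. Origin: centre of its underside, z up. It starts on one of the shelf's three straw rings (which varies) and must come back there.
- canister: White ceramic canister with two blue bands and a blue lid, 58 mm diameter (straight sides from 3 to 92 mm up), 109 mm tall (lid 55 mm wide). Free-standing, rigid, closed, round, about 0.3 kg. Origin: centre of its underside, z up. It starts on one of the shelf's three straw rings (which varies) and must come back there.
- gold_cake: The cake to weigh: a small golden-yellow round trial cake of pressed grain lying flat, 62 mm diameter, 34 mm high, about 0.11 kg, rigid. At the middle of the shelf's back row, close (about 10 mm) behind the jars. Origin: centre of its underside; z up.
- grey_cake: A second cake of the same size (62 mm diameter, 34 mm high) but grey, to be left alone. It lies on the shelf's back row, about 105 mm to one side of the golden cake (either side). Origin: centre of its underside.
- hygrometer: A small white thermo-hygrometer lying on its back, 58 x 52 mm, 18 mm high, with a grey-green display, to be left alone. It lies on the shelf's back row, about 105 mm to the other side of the golden cake. Origin: centre of its underside.
- shelf: Low timber curing shelf, fixed. Origin: centre of its footprint, on the table; x to its back, y along the row. Straw mat top 34 mm above the origin. Three flat brown plaited straw rings (62 mm inside, no hindrance) at x -35, y -72, 0, +72 mm hold one jar each, jars 14 mm apart. Back row at x +35 mm. Slatted back wall from x +96 mm, 94 mm high over the table (posts 102 mm); no side walls; open in front and above.
- tray: The stainless steel side tray, fixed, empty: 310 mm (x) by 130 mm (y) outside, walls 4 mm thick and 16 mm high. Origin: centre of its underside; x along its length. Inner floor 4 mm above the origin. Left or right of the shelf. Room for three jars in a line.
- scale: The white bench scale, fixed, on the other side of the shelf from the tray, about 215 mm (x) by 165 mm (y), display panel on its -x side. Origin: on the table straight below the centre of its round flat steel pan; the pan is 130 mm in diameter, its flat top 62 mm above the origin, and it does not move.
There are look-alikes about, which are no part of the job. Leave any red look-alike of the gold_cake alone.

How it is judged (in metres and radians):
On the way, in this order (a step that is already met when the one before it is completed fails the run):
1. all three jars stand upright on the steel tray (x of crock in the frame of tray between -0.145 and 0.145 m and y of crock in the frame of tray between -0.055 and 0.055 m and z of each of crock, glassjar, canister in the frame of tray below 0.01 m and angle between each of crock, glassjar, canister's own z axis and vertical below 0.12 rad and x of glassjar in the frame of tray between -0.145 and 0.145 m and y of glassjar in the frame of tray between -0.055 and 0.055 m and x of canister in the frame of tray between -0.145 and 0.145 m and y of canister in the frame of tray between -0.055 and 0.055 m), for 0.2 s.
2. the golden cake lies flat in the middle of the scale's pan, let go, while the jars are still on the tray (all of step 1 and horizontal distance between gold_cake and scale below 0.015 m and z of gold_cake in the frame of scale between 0.058 and 0.067 m and angle between gold_cake's own z axis and vertical below 0.12 rad and contact force between gold_cake and the fingers below 0.1 N), for 0.2 s.
At the end, for the whole second after the job is handed in: The golden cake lies flat and at rest on the scale's pan, its centre within 15 mm of the pan's centre; each of the three jars stands upright (within 7 degrees) and at rest within 15 mm of where it stood at the start (horizontal distance between gold_cake and scale below 0.015 m and z of gold_cake in the frame of scale between 0.058 and 0.067 m and angle between each of gold_cake, crock, glassjar, canister's own z axis and vertical below 0.12 rad and linear speed of each of gold_cake, crock, glassjar, canister below 0.02 m/s and distance of each of crock, glassjar, canister from where it was at the start of the episode below 0.015 m); the robot touches nothing.
It fails at once if the grey cake is shifted by more than 15 mm (distance of grey_cake from where it was at the start of the episode above 0.015 m).
It fails at once if the hygrometer is shifted by more than 15 mm (distance of hygrometer from where it was at the start of the episode above 0.015 m).
It fails at once if a jar is knocked over (tipped by more than 40 degrees) (angle between any of crock, glassjar, canister's own z axis and vertical above 0.7 rad).
It fails at once if the golden cake is dropped or pressed hard (over 35 N) onto the scale (contact force between gold_cake and scale above 35 N).
It also fails if it takes over 138 s, if anything falls off the work surface, if the arm or the gripper's body presses on something with over 40 N, if the wrist force passes 120 N, or if a joint passes its speed limit or range.

## Working session

There is one attempt and no reset: what is moved stays moved. The work goes in short steps, Python scripts to look and compute and a tool call to move; the robot and the scene stay as the last step left them, time stands still between calls to the robot, and variables do not carry over. Pictures are saved under pics/ and viewed, at most 14 in all, crops included, and the job is handed in when it is done.

Besides the shell and the picture viewer there is one more tool, called after "Emit:" by a JSON object that holds its "api" and its "payload". arm_command: Moves the arm, as the interface text tells. Its arguments: {"type":"object","properties":{"series":{"type":"array"},"jaw":{"type":"number"}},"required":["series"]}

```bash
mkdir -p pics; ls
cat > h.py <<'E'
import numpy as np,cv2
from workcell import ctrl
def snap(name,fn):
    d=ctrl.get_image(name); cv2.imwrite('pics/'+fn,d['frame']); np.savez('pics/'+fn+'.npz',**{k:np.array(v) for k,v in d.items()}); return d
def cam(d):
    R,_=cv2.Rodrigues(np.array(d['rvec'],float)); t=np.array(d['tvec'],float).ravel()
    return R,t
def ray(d,u,v):
    R,t=cam(d); c=-R.T@t
    return c,R.T@np.array([(u-float(d['cx']))/float(d['fx']),(v-float(d['cy']))/float(d['fy']),1])
def onz(d,u,v,z):
    c,r=ray(d,u,v); return c+r*(z-c[2])/r[2]
def tri(*obs):
    A=np.zeros((3,3));b=np.zeros(3)
    for d,u,v in obs:
        c,r=ray(d,u,v); r/=np.linalg.norm(r); P=np.eye(3)-np.outer(r,r); A+=P;b+=P@c
    return np.linalg.solve(A,b)
def proj(d,p):
    R,t=cam(d); q=R@np.array(p,float)+t; return float(d['cx'])+float(d['fx'])*q[0]/q[2],float(d['cy'])+float(d['fy'])*q[1]/q[2]
E
python3 - <<'E'
from h import *
for n in('side','top'):
    d=snap(n,n+'0.png'); R,t=cam(d); print(n,-R.T@t,R.T[:,2],d['fx'])
print(ctrl.get_obs())
E
```

```text
pics
side [ 396.36428678 -759.72015436  717.72837485] [ 0.06153807  0.75050599 -0.65799226] 497.9121691273954
top [411.73109277  11.72501862 914.77708727] [ 0.06059207 -0.00616638 -0.99814357] 382.120122181312
{'t': 0.1, 'qpos': array([ 1.29395100e+00,  4.23752779e-01,  1.63055866e+00, -8.12560566e-06,
        1.08862425e+00, -1.90107974e-02]), 'qvel': array([ 1.44626843e-03, -7.27185758e-06, -2.41613805e-03, -1.23009497e-03,
        4.25715249e-04,  5.83288181e-04]), 'joint_torque': array([-1.25339029e-03, -5.45611882e+01, -2.74322301e+01,  6.44068583e-02,
        1.88247801e-02, -6.21368940e-05]), 'ee_pos': array([159.22649602, 603.90738727, 241.00826605]), 'orientation': array([-4.03854115e-01, -3.11533351e+00,  2.08814207e-03]), 'ft_force': array([0.72330423, 0.49453435, 0.04215928]), 'moment': array([-0.0107956 , -0.03181267, -0.01191716]), 'grasp_force': 0.0, 'width': 88.00196510022927}
```

View pics/top0.png

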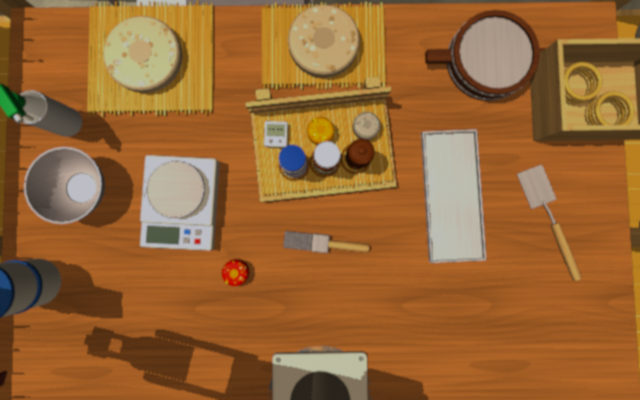

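View pics/side0.png

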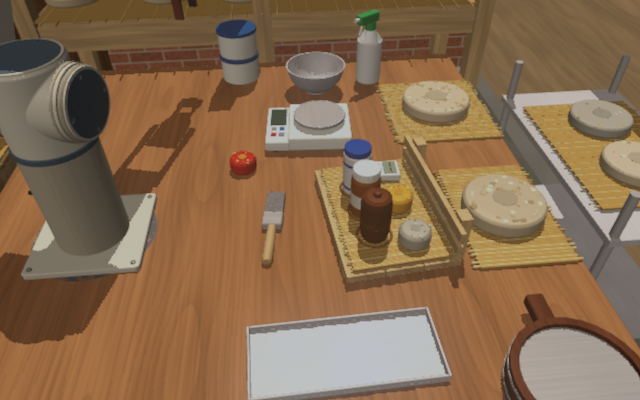

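The top view shows the scale pan at about (176,189), the jars at (293,162), (327,157) and (359,154), the gold cake at (320,130) and the tray at (454,196). In the side view the tray is in the foreground and the crock is nearest the camera, at (376,215). I'll enlarge both.

Run:
```python
import cv2
t=cv2.imread('pics/top0.png');s=cv2.imread('pics/side0.png')
cv2.imwrite('pics/c1.png',cv2.resize(t[75:210,240:400],None,fx=4.4,fy=4.4,interpolation=cv2.INTER_CUBIC))
cv2.imwrite('pics/c2.png',cv2.resize(s[130:280,305:475],None,fx=4,fy=4,interpolation=cv2.INTER_CUBIC))
```

```text
(no output)
```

View pics/c1.png

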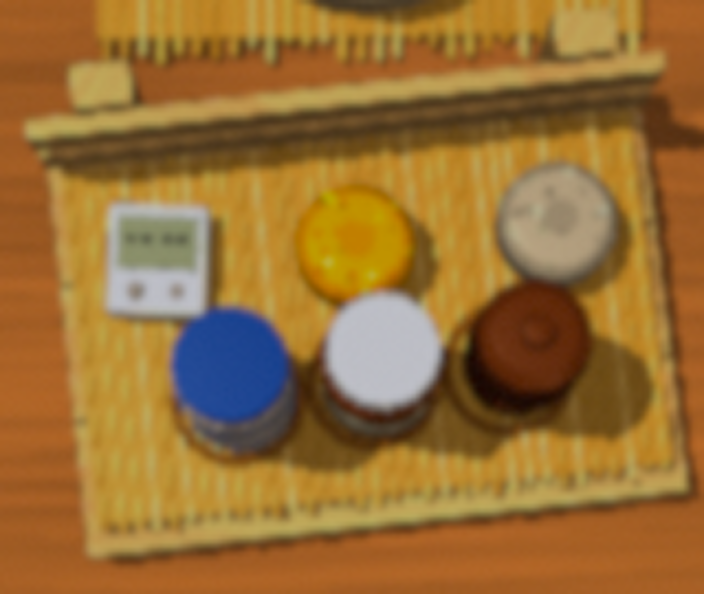

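View pics/c2.png

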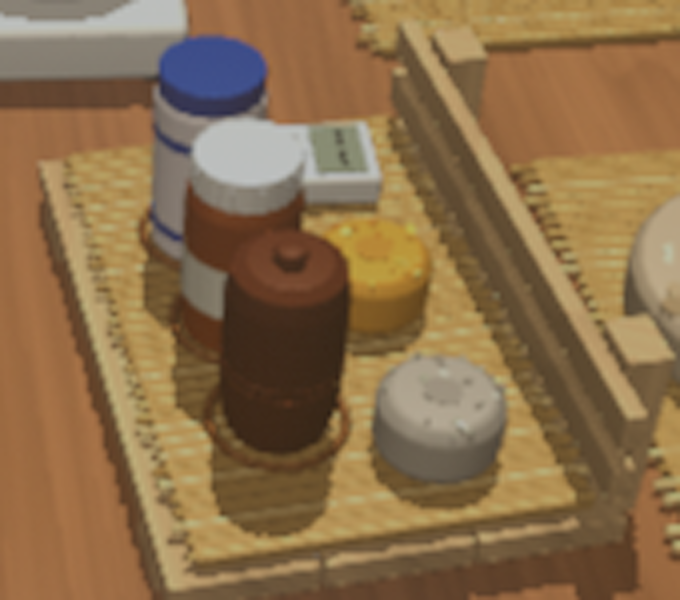

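Run:
```python
from h import *
T=np.load('pics/top0.png.npz');S=np.load('pics/side0.png.npz')
o={'can':((232,365),(213,65)),'glass':((383,350),(248,148)),'crock':((538,330),(291,247)),'gold':((357,239),(376,243)),'grey':((557,218),(442,388)),'hyg':((158,260),(340,158))}
for k,(a,b) in o.items():
    a=(240+a[0]/4.4,75+a[1]/4.4);b=(305+b[0]/4,130+b[1]/4)
    p=tri((T,*a),(S,*b)); print(k,p.round(1),np.round(np.array(proj(T,p))-a,1),np.round(np.array(proj(S,p))-b,1))
for k,a,b in [('pan',(176,189),(319,117)),('t1',(423.5,131.5),(436,311)),('t2',(477,130),(447,377)),('t3',(486,260),(249,396)),('t4',(431,262),(247,323))]:
    p=tri((T,*a),(S,*b)); print(k,p.round(1),np.round(np.array(proj(T,p))-a,1),onz(T,*a,16).round(1),onz(T,*a,62).round(1))
# gold/lid by top at known height
for k,z in [('can',143),('glass',143),('crock',144),('gold',68),('grey',68)]:
    a=o[k][0]; print(k,onz(T,240+a[0]/4.4,75+a[1]/4.4,z).round(1))
# shelf front corners / wall ends from crop1
for a,z in [((92,553),34),((690,490),34),((28,130),94),((662,60),94)]: print(onz(T,240+a[0]/4.4,75+a[1]/4.4,z).round(1))
print(cv2.Rodrigues(ctrl.get_obs()['orientation'])[0].round(3))
```

```text
can [542.8  49.6 143. ] [ 0. -1.] [-1.   0.2]
glass [548.7 -20.4 143.6] [ 0.1 -1. ] [-1.   0.2]
crock [556.8 -92.5 142.4] [ 0.1 -0.7] [-0.8  0.1]
gold [618.9 -11.2  70.9] [ 0.1 -1. ] [-1.1  0.2]
grey [ 628.7 -113.7   67.8] [ 0.1 -0.8] [-1.   0.2]
hyg [619.7  92.3  44.5] [ 0.2 -2.8] [-2.9  0.5]
pan [489.7 320.   48.6] [ 0.  -0.2] [492.1 331.6  16. ] [488.  315.3  62. ]
t1 [ 630.8 -260.4    7.3] [ 0.4 -3. ] [ 621.4 -256.5   16. ] [ 610.6 -242.8   62. ]
t2 [ 621.9 -385.1   14. ] [-0.1  0.7] [ 623.3 -384.6   16. ] [ 612.4 -364.3   62. ]
t3 [ 318.3 -390.5   21.8] [-0.1 -1.1] [ 315.2 -393.2   16. ] [ 320.1 -372.5   62. ]
t4 [ 314.5 -262.4   21.6] [-0.  -0.6] [ 312.5 -264.2   16. ] [ 317.6 -250.1   62. ]
can [540.8  49.7 143. ]
glass [546.8 -20.3 143. ]
crock [555.  -92.2 144. ]
gold [617.3 -11.   68. ]
grey [ 626.8 -113.4   68. ]
[460.7 129.6  34. ]
[ 489.4 -185.1   34. ]
[667.9 152.   94. ]
[ 699.3 -163.7   94. ]
[[-0.967  0.255 -0.   ]
 [ 0.255  0.967 -0.001]
 [ 0.    -0.001 -1.   ]]
```

Emit:
{"api": "arm_command", "payload": {"series": [{"linear": [0,0,0],"turn": 0.1354},{"linear": [0,0,0],"turn": 0.1354},{"linear": [0,0,0],"turn": 0.1354},{"linear": [0,0,0],"turn": 0.1354},{"linear": [0,0,0],"turn": 0.1354},{"linear": [0,0,0],"turn": 0.1354},{"linear": [0,0,0],"turn": 0.1354},{"linear": [0,0,0],"turn": 0.1354},{"linear": [0,0,0],"turn": 0.1354},{"linear": [0,0,0],"turn": 0}], "jaw": 1}}

```text
t: 1.1
ee_pos: [159.2, 604.1, 241.3]
orientation: [2.115, 2.322, -0.001]
ft_force: [-0.8, 0.6, -0.1]
width: 88.2
grasp_force: 0.0
```

```bash
cat > go.py <<'E'
import sys;from h import *
# usage: go.py x,y,z x,y,z ... -> successive tool-frame shifts (mm) from the present pose
o=ctrl.get_obs();R=cv2.Rodrigues(o['orientation'])[0];p=o['ee_pos']
print('t',round(o['t'],2),'p',p.round(1),'yang',round(float(np.arctan2(R[1,1],R[0,1])),4),'w',round(o['width'],1),'Rz',R[:,2].round(3),'q6',o['qpos'][5].round(2))
for a in sys.argv[1:]:
    q=np.array([float(s) for s in a.split(',')]); print(a,(R.T@(q-p)).round(1)); p=q
E
python3 go.py 555,-92,240 555,-92,100 555,-92,250 553,-322,250 553,-322,70
```

```text
t 1.1 p [159.2 604.1 241.3] yang 0.0932 w 88.2 Rz [-0.    -0.001 -1.   ] q6 1.2
555,-92,240 [-729.9  329.3    1.7]
555,-92,100 [1.0e-01 0.0e+00 1.4e+02]
555,-92,250 [-1.0e-01 -0.0e+00 -1.5e+02]
553,-322,250 [-2.288e+02 -2.340e+01  2.000e-01]
553,-322,70 [1.0e-01 1.0e-01 1.8e+02]
```

Emit:
{"api": "arm_command", "payload": {"series": [{"linear": [-0.0365,0.0165,0],"turn": 0},{"linear": [-0.0365,0.0165,0],"turn": 0},{"linear": [-0.0365,0.0165,0],"turn": 0},{"linear": [-0.0365,0.0165,0],"turn": 0},{"linear": [-0.0365,0.0165,0],"turn": 0},{"linear": [-0.0365,0.0165,0],"turn": 0},{"linear": [-0.0365,0.0165,0],"turn": 0},{"linear": [-0.0365,0.0165,0],"turn": 0},{"linear": [-0.0365,0.0165,0],"turn": 0},{"linear": [-0.0365,0.0165,0],"turn": 0}]}}

```text
t: 2.1
ee_pos: [358.4, 255.0, 241.7]
orientation: [2.109, 2.328, 0.0]
ft_force: [0.8, -0.3, -0.1]
width: 88.1
grasp_force: 0.0
```

Emit:
{"api": "arm_command", "payload": {"series": [{"linear": [-0.0365,0.0165,0],"turn": 0},{"linear": [-0.0365,0.0165,0],"turn": 0},{"linear": [-0.0365,0.0165,0],"turn": 0},{"linear": [-0.0365,0.0165,0],"turn": 0},{"linear": [-0.0365,0.0165,0],"turn": 0},{"linear": [-0.0365,0.0165,0],"turn": 0},{"linear": [-0.0365,0.0165,0],"turn": 0},{"linear": [-0.0365,0.0165,0],"turn": 0},{"linear": [-0.0365,0.0165,0],"turn": 0},{"linear": [0,0,0],"turn": 0}]}}

```text
t: 3.1
ee_pos: [538.9, -60.0, 241.7]
orientation: [2.113, 2.323, 0.001]
ft_force: [0.6, 0.8, -1.0]
width: 87.5
grasp_force: 0.0
```

```bash
python3 go.py 555,-92,240 555,-92,100; python3 -c "
from h import *
snap('side','s1.png');d=snap('top','t1.png')
cv2.imwrite('pics/c3.png',cv2.resize(cv2.imread('pics/s1.png')[110:300,280:500],None,fx=3,fy=3))"
```

```text
t 3.1 p [538.9 -60.  241.7] yang 0.0947 w 87.5 Rz [ 0.002 -0.001 -1.   ] q6 -0.23
555,-92,240 [-33.4  13.    1.7]
555,-92,100 [  0.2  -0.2 140. ]
```

View pics/c3.png

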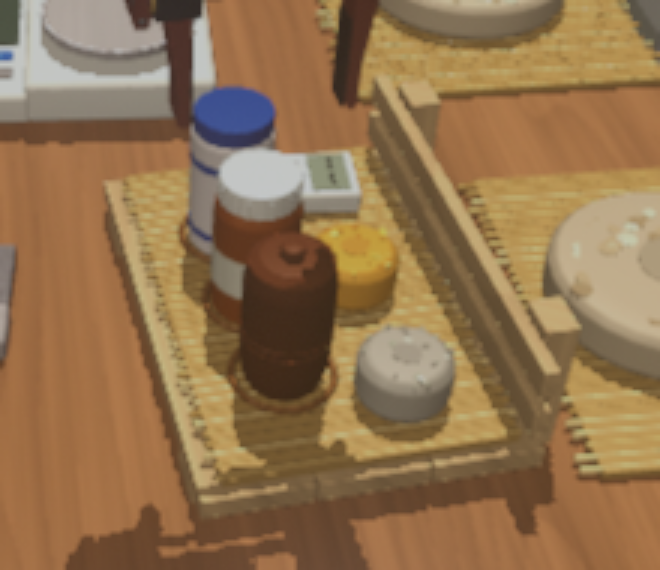

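The scene is undisturbed and the open fingers stand above and behind the row at about (180,100) and (345,90) in the crop. Next: line up over the crock and descend.

Emit:
{"api": "arm_command", "payload": {"series": [{"linear": [-0.017,0.0065,0],"turn": 0},{"linear": [-0.0165,0.0065,0],"turn": 0},{"linear": [0,0,0],"turn": 0},{"linear": [0,0,0.028],"turn": 0},{"linear": [0,0,0.028],"turn": 0},{"linear": [0,0,0.028],"turn": 0},{"linear": [0,0,0.028],"turn": 0},{"linear": [0,0,0.02],"turn": 0},{"linear": [0,0,0.01],"turn": 0},{"linear": [0,0,0],"turn": 0}], "jaw": 1}}

```text
t: 4.2
ee_pos: [552.1, -88.3, 98.6]
orientation: [-2.112, -2.323, 0.002]
ft_force: [0.1, -0.3, 1.2]
width: 87.8
grasp_force: 0.0
```

Emit:
{"api": "arm_command", "payload": {"series": [{"linear": [0,0,0],"turn": 0},{"linear": [0,0,0],"turn": 0},{"linear": [0,0,0],"turn": 0},{"linear": [0,0,0],"turn": 0},{"linear": [0,0,0],"turn": 0},{"linear": [0,0,0],"turn": 0}], "jaw": -1}}

```text
t: 4.8
ee_pos: [554.4, -88.8, 100.8]
orientation: [2.112, 2.322, 0.003]
ft_force: [3.5, 0.2, 6.3]
width: 57.6
grasp_force: 30.0
```

```bash
python3 go.py 558,-92,250 558,-322,250 558,-322,72; python3 -c "
from h import *
snap('side','s2.png')
cv2.imwrite('pics/c4.png',cv2.resize(cv2.imread('pics/s2.png')[80:300,280:500],None,fx=2.6,fy=2.6))"
```

```text
t 4.8 p [554.4 -88.8 100.8] yang 0.0944 w 57.6 Rz [ 0.003 -0.    -1.   ] q6 -0.27
558,-92,250 [  -3.6    3.8 -149.2]
558,-322,250 [-2.29e+02 -2.17e+01  1.00e-01]
558,-322,72 [ 1.00e-01 -6.00e-01  1.78e+02]
```

View pics/c4.png

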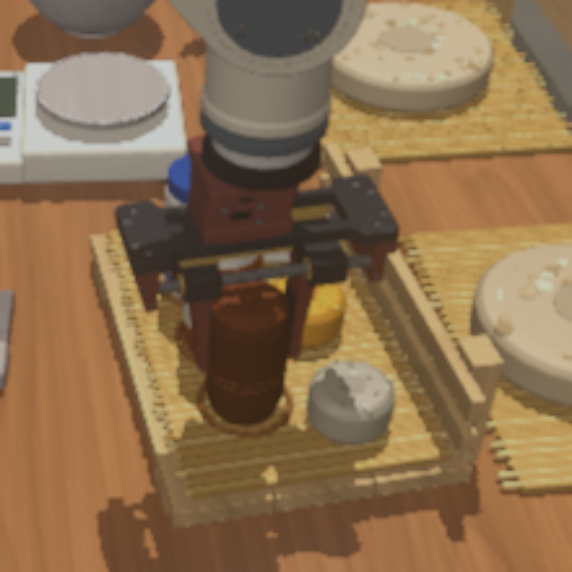

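The crock is held between the pads, which read 57.6 mm wide and 30 N. Nothing else has moved.

Emit:
{"api": "arm_command", "payload": {"series": [{"linear": [0,0,-0.02],"turn": 0},{"linear": [0,0,-0.04],"turn": 0},{"linear": [0,0,-0.045],"turn": 0},{"linear": [0,0,-0.045],"turn": 0},{"linear": [-0.038,-0.002,0],"turn": 0},{"linear": [-0.039,-0.002,0],"turn": 0},{"linear": [-0.039,-0.002,0],"turn": 0},{"linear": [-0.039,-0.0025,0],"turn": 0},{"linear": [-0.039,-0.0025,0],"turn": 0},{"linear": [-0.039,-0.0025,0],"turn": 0}]}}

```text
t: 5.85
ee_pos: [560.1, -322.9, 248.5]
orientation: [-2.112, -2.321, 0.001]
ft_force: [0.6, 0.3, -3.5]
width: 57.4
grasp_force: 29.9
```

Emit:
{"api": "arm_command", "payload": {"series": [{"linear": [0,0,0],"turn": 0},{"linear": [0,0,0],"turn": 0}]}}

```text
t: 6.05
ee_pos: [560.1, -322.1, 248.3]
orientation: [-2.114, -2.319, 0.001]
ft_force: [0.8, -0.4, -3.3]
width: 57.8
grasp_force: 29.9
```

```bash
python3 go.py 563,-322,250 563,-322,71; python3 -c "
from h import *
print([ctrl.get_obs()['ee_pos'].round(1) for i in range(3)])"
```

```text
t 6.05 p [ 560.1 -322.1  248.3] yang 0.0925 w 57.8 Rz [-0.003  0.002 -1.   ] q6 -0.63
563,-322,250 [-0.2  2.9 -1.7]
563,-322,71 [ -0.4   0.5 179. ]
[array([ 560.1, -322.1,  248.3]), array([ 560.1, -322.1,  248.3]), array([ 560.1, -322.1,  248.3])]
```

Emit:
{"api": "arm_command", "payload": {"series": [{"linear": [0,0,0.04],"turn": 0},{"linear": [0,0,0.045],"turn": 0},{"linear": [0,0,0.045],"turn": 0},{"linear": [0,0,0.03],"turn": 0},{"linear": [0,0,0.012],"turn": 0},{"linear": [0,0,0.002],"turn": 0},{"linear": [0,0,0.001],"turn": 0},{"linear": [0,0,0],"turn": 0}]}}

```text
t: 6.85
ee_pos: [562.6, -322.3, 76.6]
orientation: [2.112, 2.322, 0.001]
ft_force: [0.0, -1.3, -3.1]
width: 57.3
grasp_force: 29.9
```

Emit:
{"api": "arm_command", "payload": {"series": [{"linear": [0,0,0.001],"turn": 0},{"linear": [0,0,0.001],"turn": 0},{"linear": [0,0,0],"turn": 0}]}}

```text
t: 7.15
ee_pos: [561.6, -322.0, 73.2]
orientation: [2.114, 2.323, 0.0]
ft_force: [-0.3, -0.2, -2.9]
width: 58.0
grasp_force: 29.9
```

Emit:
{"api": "arm_command", "payload": {"series": [{"linear": [0,0,0.001],"turn": 0},{"linear": [0,0,0.001],"turn": 0},{"linear": [0,0,0],"turn": 0}]}}

```text
t: 7.45
ee_pos: [561.5, -322.0, 70.8]
orientation: [2.114, 2.324, -0.0]
ft_force: [-0.3, 0.2, -0.3]
width: 57.4
grasp_force: 29.9
```

Emit:
{"api": "arm_command", "payload": {"series": [{"linear": [0,0,0],"turn": 0},{"linear": [0,0,0],"turn": 0},{"linear": [0,0,0],"turn": 0},{"linear": [0,0,0],"turn": 0},{"linear": [0,0,-0.025],"turn": 0},{"linear": [0,0,-0.04],"turn": 0},{"linear": [0,0,-0.04],"turn": 0},{"linear": [0,0,-0.04],"turn": 0},{"linear": [0,0,-0.03],"turn": 0}], "jaw": 1}}

```text
t: 8.35
ee_pos: [561.9, -322.2, 248.6]
orientation: [2.112, 2.322, 0.001]
ft_force: [-0.1, -0.0, 0.6]
width: 87.8
grasp_force: 0.0
```

Emit:
{"api": "arm_command", "payload": {"series": [{"linear": [0.043,0.002,0],"turn": 0},{"linear": [0.043,0.002,0],"turn": 0},{"linear": [0.043,0.002,0],"turn": 0},{"linear": [0.043,0.002,0],"turn": 0},{"linear": [0.043,0.002,0],"turn": 0},{"linear": [0.043,0.002,0],"turn": 0},{"linear": [0.043,0.002,0],"turn": 0},{"linear": [0,0,0],"turn": 0},{"linear": [0,0,0],"turn": 0}]}}

```text
t: 9.25
ee_pos: [547.0, -20.2, 245.9]
orientation: [2.111, 2.326, 0.0]
ft_force: [-0.4, -0.8, -0.5]
width: 87.9
grasp_force: 0.0
```

```bash
python3 go.py 547.5,-20.3,245 547.5,-20.3,100
```

```text
t 9.25 p [547.  -20.2 245.9] yang 0.0968 w 87.9 Rz [ 0. -0. -1.] q6 -0.16
547.5,-20.3,245 [-0.1  0.5  0.9]
547.5,-20.3,100 [ 1.00e-01 -0.00e+00  1.45e+02]
```

Emit:
{"api": "arm_command", "payload": {"series": [{"linear": [0,0,0.03],"turn": 0},{"linear": [0,0,0.035],"turn": 0},{"linear": [0,0,0.035],"turn": 0},{"linear": [0,0,0.025],"turn": 0},{"linear": [0,0,0.015],"turn": 0},{"linear": [0,0,0.005],"turn": 0},{"linear": [0,0,0],"turn": 0}]}}

```text
t: 9.95
ee_pos: [546.8, -22.0, 100.2]
orientation: [-2.115, -2.322, 0.001]
ft_force: [0.8, -0.6, -0.3]
width: 87.7
grasp_force: 0.0
```

Emit:
{"api": "arm_command", "payload": {"series": [{"linear": [0,0,0],"turn": 0},{"linear": [0,0,0],"turn": 0},{"linear": [0,0,0],"turn": 0},{"linear": [0,0,0],"turn": 0},{"linear": [0,0,0],"turn": 0},{"linear": [0,0,0],"turn": 0}], "jaw": -1}}

```text
t: 10.55
ee_pos: [547.9, -20.9, 101.4]
orientation: [2.113, 2.323, 0.002]
ft_force: [2.0, 0.4, 5.6]
width: 57.9
grasp_force: 30.0
```

```bash
python3 go.py 547.5,-20.3,250 468,-324,250 468,-324,71
```

```text
t 10.55 p [547.9 -20.9 101.4] yang 0.0946 w 57.9 Rz [ 0.002 -0.    -1.   ] q6 -0.15
547.5,-20.3,250 [ 5.000e-01 -1.000e-01 -1.486e+02]
468,-324,250 [-2.948e+02 -1.078e+02 -1.000e-01]
468,-324,71 [ 1.00e-01 -4.00e-01  1.79e+02]
```

Emit:
{"api": "arm_command", "payload": {"series": [{"linear": [0,0,-0.02],"turn": 0},{"linear": [0,0,-0.04],"turn": 0},{"linear": [0,0,-0.045],"turn": 0},{"linear": [0,0,-0.045],"turn": 0},{"linear": [0,0,0],"turn": 0}]}}

```text
t: 11.05
ee_pos: [549.8, -21.0, 256.2]
orientation: [2.109, 2.318, 0.009]
ft_force: [1.0, -0.0, -1.9]
width: 57.8
grasp_force: 30.0
```

Emit:
{"api": "arm_command", "payload": {"series": [{"linear": [-0.042,-0.0155,0],"turn": 0},{"linear": [-0.042,-0.0155,0],"turn": 0},{"linear": [-0.042,-0.0155,0],"turn": 0},{"linear": [-0.042,-0.0155,0],"turn": 0},{"linear": [-0.042,-0.0155,0],"turn": 0},{"linear": [-0.042,-0.0155,0],"turn": 0},{"linear": [-0.042,-0.015,0],"turn": 0},{"linear": [0,0,0],"turn": 0},{"linear": [0,0,0],"turn": 0}]}}

```text
t: 11.95
ee_pos: [465.8, -323.8, 248.8]
orientation: [-2.115, -2.319, 0.0]
ft_force: [0.3, 0.0, -2.6]
width: 58.0
grasp_force: 30.0
```

```bash
python3 go.py 468,-324,250 468,-324,71.5
```

```text
t 11.95 p [ 465.8 -323.8  248.8] yang 0.092 w 58.0 Rz [-0.003  0.002 -1.   ] q6 -0.72
468,-324,250 [-0.4  2.2 -1.2]
468,-324,71.5 [ -0.5   0.4 178.5]
```

Emit:
{"api": "arm_command", "payload": {"series": [{"linear": [0,0,0.04],"turn": 0},{"linear": [0,0,0.045],"turn": 0},{"linear": [0,0,0.045],"turn": 0},{"linear": [0,0,0.03],"turn": 0},{"linear": [0,0,0.012],"turn": 0},{"linear": [0,0,0.002],"turn": 0},{"linear": [0,0,0.001],"turn": 0},{"linear": [0,0,0.001],"turn": 0},{"linear": [0,0,0],"turn": 0}]}}

```text
t: 12.85
ee_pos: [468.0, -324.2, 76.1]
orientation: [2.112, 2.322, 0.0]
ft_force: [-0.5, -0.2, -3.4]
width: 57.3
grasp_force: 30.0
```

Emit:
{"api": "arm_command", "payload": {"series": [{"linear": [0,0,0.001],"turn": 0},{"linear": [0,0,0.001],"turn": 0},{"linear": [0,0,0],"turn": 0}]}}

```text
t: 13.15
ee_pos: [467.2, -323.9, 72.9]
orientation: [2.114, 2.323, 0.0]
ft_force: [0.0, -0.7, -2.8]
width: 58.0
grasp_force: 30.0
```

Emit:
{"api": "arm_command", "payload": {"series": [{"linear": [0,0,0.001],"turn": 0},{"linear": [0,0,0.001],"turn": 0},{"linear": [0,0,0],"turn": 0}]}}

```text
t: 13.45
ee_pos: [467.3, -324.0, 71.4]
orientation: [2.114, 2.324, -0.0]
ft_force: [-1.1, 0.7, 5.0]
width: 57.8
grasp_force: 30.0
```

Emit:
{"api": "arm_command", "payload": {"series": [{"linear": [0,0,0],"turn": 0},{"linear": [0,0,0],"turn": 0},{"linear": [0,0,0],"turn": 0},{"linear": [0,0,0],"turn": 0},{"linear": [0,0,-0.025],"turn": 0},{"linear": [0,0,-0.04],"turn": 0},{"linear": [0,0,-0.04],"turn": 0},{"linear": [0,0,-0.04],"turn": 0},{"linear": [0,0,-0.03],"turn": 0}], "jaw": 1}}

```text
t: 14.35
ee_pos: [467.6, -324.1, 248.3]
orientation: [2.113, 2.322, 0.0]
ft_force: [0.4, -0.1, 0.6]
width: 87.7
grasp_force: 0.0
```

Emit:
{"api": "arm_command", "payload": {"series": [{"linear": [0.0405,0.012,0],"turn": 0},{"linear": [0.0405,0.012,0],"turn": 0},{"linear": [0.0405,0.012,0],"turn": 0},{"linear": [0.0405,0.012,0],"turn": 0},{"linear": [0.0405,0.012,0],"turn": 0},{"linear": [0.0405,0.012,0],"turn": 0},{"linear": [0.0405,0.012,0],"turn": 0},{"linear": [0.0405,0.012,0],"turn": 0},{"linear": [0.0405,0.0125,0],"turn": 0},{"linear": [0,0,0],"turn": 0}]}}

```text
t: 15.35
ee_pos: [541.5, 53.3, 245.8]
orientation: [-2.109, -2.328, -0.002]
ft_force: [0.7, -0.1, 0.9]
width: 87.9
grasp_force: 0.0
```

```bash
python3 go.py 541.5,50.5,245 541.5,50.5,100
```

```text
t 15.35 p [541.5  53.3 245.8] yang 0.0988 w 87.9 Rz [ 0.001  0.001 -1.   ] q6 -0.02
541.5,50.5,245 [-2.8 -0.3  0.8]
541.5,50.5,100 [-1.00e-01 -1.00e-01  1.45e+02]
```

Emit:
{"api": "arm_command", "payload": {"series": [{"linear": [-0.001,0,0.03],"turn": 0},{"linear": [0,0,0.035],"turn": 0},{"linear": [0,0,0.035],"turn": 0},{"linear": [0,0,0.025],"turn": 0},{"linear": [0,0,0.015],"turn": 0},{"linear": [0,0,0.005],"turn": 0},{"linear": [0,0,0],"turn": 0}]}}

```text
t: 16.05
ee_pos: [540.5, 47.8, 100.2]
orientation: [-2.114, -2.323, 0.002]
ft_force: [1.5, -0.6, -0.2]
width: 87.5
grasp_force: 0.0
```

Emit:
{"api": "arm_command", "payload": {"series": [{"linear": [0,0,0],"turn": 0},{"linear": [0,0,0],"turn": 0},{"linear": [0,0,0],"turn": 0},{"linear": [0,0,0],"turn": 0},{"linear": [0,0,0],"turn": 0},{"linear": [0,0,0],"turn": 0}], "jaw": -1}}

```text
t: 16.65
ee_pos: [541.9, 48.4, 101.4]
orientation: [2.113, 2.323, 0.002]
ft_force: [2.0, -0.8, 4.8]
width: 57.3
grasp_force: 30.0
```

```bash
python3 go.py 541.5,51,250 373,-327,250 373,-327,71
```

```text
t 16.65 p [541.9  48.4 101.4] yang 0.0945 w 57.3 Rz [ 0.002  0.    -1.   ] q6 -0.03
541.5,51,250 [   2.6    0.2 -148.6]
373,-327,250 [-360.4 -203.4   -0.4]
373,-327,71 [  0.   -0.4 179. ]
```

Emit:
{"api": "arm_command", "payload": {"series": [{"linear": [0,0,-0.02],"turn": 0},{"linear": [0,0,-0.04],"turn": 0},{"linear": [0,0,-0.045],"turn": 0},{"linear": [0,0,-0.045],"turn": 0},{"linear": [0,0,0],"turn": 0}]}}

```text
t: 17.15
ee_pos: [543.6, 48.6, 256.1]
orientation: [2.11, 2.319, 0.01]
ft_force: [0.6, -0.1, -3.9]
width: 57.3
grasp_force: 30.0
```

Emit:
{"api": "arm_command", "payload": {"series": [{"linear": [-0.0398,-0.0226,0],"turn": 0},{"linear": [-0.0398,-0.0226,0],"turn": 0},{"linear": [-0.0398,-0.0226,0],"turn": 0},{"linear": [-0.0398,-0.0226,0],"turn": 0},{"linear": [-0.0398,-0.0226,0],"turn": 0},{"linear": [-0.0398,-0.0226,0],"turn": 0},{"linear": [-0.0398,-0.0226,0],"turn": 0},{"linear": [-0.0398,-0.0226,0],"turn": 0},{"linear": [-0.0398,-0.0226,0],"turn": 0},{"linear": [0,0,0],"turn": 0}]}}

```text
t: 18.15
ee_pos: [369.4, -330.8, 249.1]
orientation: [-2.118, -2.317, 0.002]
ft_force: [0.2, 1.2, -3.3]
width: 57.0
grasp_force: 30.0
```

```bash
python3 go.py 373,-327,250 373,-327,71.5
```

```text
t 18.15 p [ 369.4 -330.8  249.1] yang 0.0896 w 57.0 Rz [-0.002  0.    -1.   ] q6 -0.84
373,-327,250 [ 3.5  3.9 -0.9]
373,-327,71.5 [-1.000e-01  4.000e-01  1.785e+02]
```

Emit:
{"api": "arm_command", "payload": {"series": [{"linear": [0,0,0.04],"turn": 0},{"linear": [0,0,0.045],"turn": 0},{"linear": [0,0,0.045],"turn": 0},{"linear": [0,0,0.03],"turn": 0},{"linear": [0,0,0.012],"turn": 0},{"linear": [0,0,0.002],"turn": 0},{"linear": [0,0,0.001],"turn": 0},{"linear": [0,0,0.001],"turn": 0},{"linear": [0,0,0],"turn": 0}]}}

```text
t: 19.05
ee_pos: [372.9, -328.0, 75.9]
orientation: [2.112, 2.322, -0.0]
ft_force: [-0.2, 0.1, -3.3]
width: 57.3
grasp_force: 30.0
```

Emit:
{"api": "arm_command", "payload": {"series": [{"linear": [0,0,0.001],"turn": 0},{"linear": [0,0,0.001],"turn": 0},{"linear": [0,0,0],"turn": 0}]}}

```text
t: 19.35
ee_pos: [372.2, -327.5, 72.9]
orientation: [2.114, 2.323, 0.0]
ft_force: [-0.3, -0.3, -3.1]
width: 57.3
grasp_force: 30.0
```

Emit:
{"api": "arm_command", "payload": {"series": [{"linear": [0,0,0.001],"turn": 0},{"linear": [0,0,0.001],"turn": 0},{"linear": [0,0,0],"turn": 0}]}}

```text
t: 19.65
ee_pos: [372.4, -327.6, 71.3]
orientation: [2.114, 2.324, -0.0]
ft_force: [-1.5, 0.9, 7.3]
width: 57.3
grasp_force: 30.0
```

Emit:
{"api": "arm_command", "payload": {"series": [{"linear": [0,0,0],"turn": 0},{"linear": [0,0,0],"turn": 0},{"linear": [0,0,0],"turn": 0},{"linear": [0,0,0],"turn": 0},{"linear": [0,0,-0.025],"turn": 0},{"linear": [0,0,-0.04],"turn": 0},{"linear": [0,0,-0.04],"turn": 0},{"linear": [0,0,-0.04],"turn": 0},{"linear": [0,0,-0.03],"turn": 0}], "jaw": 1}}

```text
t: 20.55
ee_pos: [372.5, -327.7, 248.2]
orientation: [2.113, 2.322, -0.0]
ft_force: [-0.5, -0.2, -0.8]
width: 87.7
grasp_force: 0.0
```

```bash
python3 -c "
from h import *
snap('side','s3.png');snap('top','t3.png')
r=lambda f,a,b,c,d,k:cv2.resize(cv2.imread(f)[a:b,c:d],None,fx=k,fy=k,interpolation=cv2.INTER_CUBIC)
cv2.imwrite('pics/c5.png',cv2.hconcat([r('pics/t3.png',100,200,270,370,4),r('pics/s3.png',150,250,340,440,4)]))
cv2.imwrite('pics/c6.png',cv2.hconcat([r('pics/t3.png',150,250,130,230,4),r('pics/s3.png',80,180,260,360,4)]))
"; python3 go.py 618,-12,245
```

```text
t 20.65 p [ 374.  -329.1  249.9] yang 0.0943 w 88.1 Rz [ 0.006 -0.005 -1.   ] q6 -0.84
618,-12,245 [292.7 272.8   4.6]
```

View pics/c5.png

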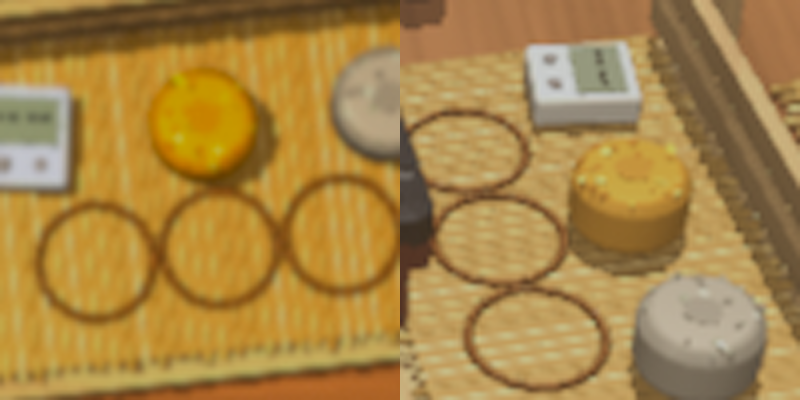

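View pics/c6.png

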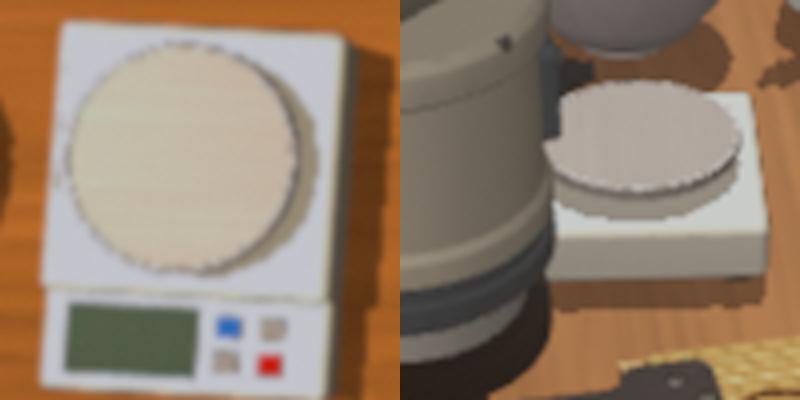

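View pics/s3.png

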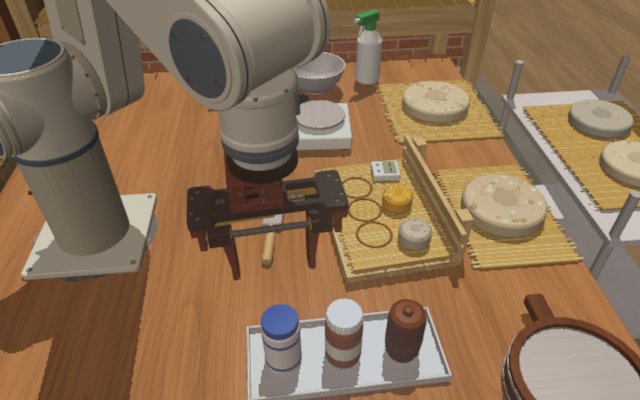

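The three jars stand upright on the tray, at (281,340), (344,335) and (406,330) in the side view. The shelf is otherwise unchanged. In the crops the gold cake's top is at (206,114) from above and (634,173) from the side, and the pan centre is at (182,158) from above and about (640,136) from the side.

```bash
python3 - <<'E'
from h import *
T=np.load('pics/t3.png.npz');S=np.load('pics/s3.png.npz')
g=tri((T,321.5,128.5),(S,398.5,193.3));print('gold',g.round(1),np.round(proj(S,g),1),onz(T,321.5,128.5,68).round(1),onz(S,398.5,193.3,68).round(1))
p=tri((T,175.6,189.6),(S,320,114));print('pan',p.round(1),np.round(proj(S,p),1),onz(T,175.6,189.6,62).round(1),onz(S,320,114,62).round(1))
for a in [(294.5,165.5),(325,162),(355.5,158.5)]: print(onz(T,*a,34).round(1))
E
python3 go.py 617.5,-12,245 617.5,-12,60
```

```text
gold [620.2 -12.   65.2] [398.3 193.3] [619.1 -11.9  68. ] [619.7 -15.1  68. ]
pan [489.8 317.3  58.7] [318.9 114.1] [486.7 316.2  62. ] [492.1 312.1  62. ]
[541.3  51.2  34. ]
[548.5 -19.7  34. ]
[555.7 -90.8  34. ]
t 20.65 p [ 374.  -329.1  249.9] yang 0.0943 w 88.1 Rz [ 0.006 -0.005 -1.   ] q6 -0.84
617.5,-12,245 [292.8 272.3   4.6]
617.5,-12,60 [  1.1  -1.  185. ]
```

Emit:
{"api": "arm_command", "payload": {"series": [{"linear": [0.0325,0.0303,0],"turn": 0},{"linear": [0.0325,0.0303,0],"turn": 0},{"linear": [0.0325,0.0303,0],"turn": 0},{"linear": [0.0325,0.0303,0],"turn": 0},{"linear": [0.0325,0.0303,0],"turn": 0},{"linear": [0.0325,0.0303,0],"turn": 0},{"linear": [0.0325,0.0303,0],"turn": 0},{"linear": [0.0325,0.0303,0],"turn": 0},{"linear": [0.0325,0.0303,0],"turn": 0},{"linear": [0,0,0],"turn": -0.1428}]}}

```text
t: 21.65
ee_pos: [618.3, -6.5, 244.1]
orientation: [-1.937, -2.473, -0.001]
ft_force: [-0.4, -1.1, -0.4]
width: 87.8
grasp_force: 0.0
```

Emit:
{"api": "arm_command", "payload": {"series": [{"linear": [0,0,0],"turn": -0.1428},{"linear": [0,0,0],"turn": -0.1428},{"linear": [0,0,0],"turn": -0.1428},{"linear": [0,0,0],"turn": -0.1428},{"linear": [0,0,0],"turn": -0.1428},{"linear": [0,0,0],"turn": -0.1428},{"linear": [0,0,0],"turn": -0.1428},{"linear": [0,0,0],"turn": -0.1428},{"linear": [0,0,0],"turn": -0.1428},{"linear": [0,0,0],"turn": -0.1428}]}}

```text
t: 22.65
ee_pos: [615.4, -10.5, 244.0]
orientation: [0.157, -3.135, -0.0]
ft_force: [0.5, 0.0, 0.0]
width: 87.9
grasp_force: 0.0
```

```bash
python3 go.py 618,-13,245 618,-13,57
```

```text
t 22.65 p [615.4 -10.5 244. ] yang 1.6711 w 87.9 Rz [-0.002  0.    -1.   ] q6 -1.71
618,-13,245 [-2.3 -2.7 -1. ]
618,-13,57 [-4.00e-01 -1.00e-01  1.88e+02]
```

Emit:
{"api": "arm_command", "payload": {"series": [{"linear": [-0.0025,-0.0025,0],"turn": 0},{"linear": [0,0,0.04],"turn": 0},{"linear": [0,0,0.04],"turn": 0},{"linear": [0,0,0.035],"turn": 0},{"linear": [0,0,0.03],"turn": 0},{"linear": [0,0,0.02],"turn": 0},{"linear": [0,0,0.015],"turn": 0},{"linear": [0,0,0],"turn": 0},{"linear": [0,0,0],"turn": 0}]}}

```text
t: 23.55
ee_pos: [619.1, -12.9, 65.8]
orientation: [-0.146, 3.138, 0.0]
ft_force: [-0.0, 0.1, 0.5]
width: 87.6
grasp_force: 0.0
```

```bash
python3 go.py 618,-13,57
```

```text
t 23.55 p [619.1 -12.9  65.8] yang 1.6639 w 87.6 Rz [ 0.  0. -1.] q6 -1.7
618,-13,57 [ 1.1 -0.   8.8]
```

Emit:
{"api": "arm_command", "payload": {"series": [{"linear": [0,0,0.004],"turn": 0},{"linear": [0,0,0.004],"turn": 0},{"linear": [0,0,0],"turn": 0}]}}

```text
t: 23.85
ee_pos: [618.9, -12.8, 57.9]
orientation: [-0.148, 3.138, -0.0]
ft_force: [0.4, -0.0, 0.3]
width: 87.9
grasp_force: 0.0
```

Emit:
{"api": "arm_command", "payload": {"series": [{"linear": [0,0,0],"turn": 0},{"linear": [0,0,0],"turn": 0},{"linear": [0,0,0],"turn": 0},{"linear": [0,0,0],"turn": 0},{"linear": [0,0,0],"turn": 0},{"linear": [0,0,0],"turn": 0}], "jaw": -1}}

```text
t: 24.45
ee_pos: [618.9, -12.7, 57.9]
orientation: [-0.148, 3.138, 0.0]
ft_force: [-0.4, 1.6, 2.5]
width: 61.2
grasp_force: 30.0
```

```bash
python3 go.py 618,-13,180 488.5,315,180 488.5,315,86
```

```text
t 24.45 p [618.9 -12.7  57.9] yang 1.6652 w 61.2 Rz [ 0.  0. -1.] q6 -1.71
618,-13,180 [   0.9   -0.2 -122.1]
488.5,315,180 [ 98.  338.7   0. ]
488.5,315,86 [ 0. -0. 94.]
```

Emit:
{"api": "arm_command", "payload": {"series": [{"linear": [0,0,-0.01],"turn": 0},{"linear": [0,0,-0.03],"turn": 0},{"linear": [0,0,-0.04],"turn": 0},{"linear": [0,0,-0.04],"turn": 0},{"linear": [0,0,0],"turn": 0}]}}

```text
t: 24.95
ee_pos: [622.3, -13.1, 183.9]
orientation: [-0.148, 3.128, -0.002]
ft_force: [1.3, 1.1, -0.7]
width: 61.1
grasp_force: 30.0
```

Emit:
{"api": "arm_command", "payload": {"series": [{"linear": [0.0122,0.0422,0],"turn": 0},{"linear": [0.0122,0.0422,0],"turn": 0},{"linear": [0.0122,0.0422,0],"turn": 0},{"linear": [0.0122,0.0422,0],"turn": 0},{"linear": [0.0122,0.0422,0],"turn": 0},{"linear": [0.0122,0.0422,0],"turn": 0},{"linear": [0.0122,0.0422,0],"turn": 0},{"linear": [0.0122,0.0422,0],"turn": 0},{"linear": [0,0,0],"turn": 0},{"linear": [0,0,0],"turn": 0}]}}

```text
t: 25.95
ee_pos: [489.0, 314.5, 177.1]
orientation: [0.152, -3.137, 0.001]
ft_force: [-0.5, 0.8, -1.6]
width: 61.3
grasp_force: 30.0
```

```bash
python3 go.py 489,315,180 489,315,86
```

```text
t 25.95 p [489.  314.5 177.1] yang 1.6678 w 61.3 Rz [-0.001 -0.001 -1.   ] q6 -1.12
489,315,180 [-0.   0.5 -2.9]
489,315,86 [-0.1  0.1 94. ]
```

Emit:
{"api": "arm_command", "payload": {"series": [{"linear": [0,0,0.03],"turn": 0},{"linear": [0,0,0.03],"turn": 0},{"linear": [0,0,0.015],"turn": 0},{"linear": [0,0,0.008],"turn": 0},{"linear": [0,0,0.001],"turn": 0},{"linear": [0,0,0],"turn": 0},{"linear": [0,0,0],"turn": 0}]}}

```text
t: 26.65
ee_pos: [490.6, 314.4, 94.8]
orientation: [-0.148, 3.136, 0.001]
ft_force: [0.5, -0.4, -1.8]
width: 61.5
grasp_force: 30.0
```

```bash
python3 go.py 489,315,86
```

```text
t 26.65 p [490.6 314.4  94.8] yang 1.6649 w 61.5 Rz [ 0.002  0.001 -1.   ] q6 -1.12
489,315,86 [1.6 0.8 8.8]
```

Emit:
{"api": "arm_command", "payload": {"series": [{"linear": [0.001,0,0.002],"turn": 0},{"linear": [0,0,0.002],"turn": 0},{"linear": [0,0,0.001],"turn": 0},{"linear": [0,0,0.001],"turn": 0},{"linear": [0,0,0],"turn": 0},{"linear": [0,0,0],"turn": 0}]}}

```text
t: 27.25
ee_pos: [488.8, 314.0, 87.6]
orientation: [0.148, -3.138, 0.0]
ft_force: [0.0, 0.7, -0.9]
width: 61.3
grasp_force: 30.0
```

Emit:
{"api": "arm_command", "payload": {"series": [{"linear": [0,0,0.001],"turn": 0},{"linear": [0,0,0],"turn": 0},{"linear": [0,0,0],"turn": 0}]}}

```text
t: 27.55
ee_pos: [488.9, 314.0, 86.6]
orientation: [0.148, -3.138, 0.0]
ft_force: [1.0, -0.1, -1.3]
width: 61.0
grasp_force: 30.0
```

Emit:
{"api": "arm_command", "payload": {"series": [{"linear": [0,0,0.001],"turn": 0},{"linear": [0,0,0],"turn": 0}]}}

```text
t: 27.75
ee_pos: [488.9, 314.0, 85.9]
orientation: [-0.148, 3.138, 0.0]
ft_force: [0.0, -0.8, 1.8]
width: 61.3
grasp_force: 30.0
```

Emit:
{"api": "arm_command", "payload": {"series": [{"linear": [0,0,0],"turn": 0},{"linear": [0,0,0],"turn": 0},{"linear": [0,0,0],"turn": 0},{"linear": [0,0,0],"turn": 0},{"linear": [0,0,0],"turn": 0},{"linear": [0,0,-0.01],"turn": 0},{"linear": [0,0,-0.04],"turn": 0},{"linear": [0,0,-0.045],"turn": 0},{"linear": [0,0,-0.045],"turn": 0},{"linear": [0,0,-0.025],"turn": 0}], "jaw": 1}}

```text
t: 28.75
ee_pos: [490.0, 314.7, 255.4]
orientation: [-0.148, 3.133, 0.004]
ft_force: [-0.2, 0.3, 0.6]
width: 87.9
grasp_force: 0.0
```

Emit:
{"api": "arm_command", "payload": {"series": [{"linear": [0,0,0],"turn": 0.1428},{"linear": [0,0,0],"turn": 0.1428},{"linear": [0,0,0],"turn": 0.1428},{"linear": [0,0,0],"turn": 0.1428},{"linear": [0,0,0],"turn": 0.1428},{"linear": [0,0,0],"turn": 0.1428},{"linear": [0,0,0],"turn": 0.1428},{"linear": [0,0,0],"turn": 0.1428},{"linear": [0,0,0],"turn": 0.1428},{"linear": [0,0,0],"turn": 0.1428}]}}

```text
t: 29.75
ee_pos: [488.8, 314.0, 251.4]
orientation: [1.95, 2.463, 0.001]
ft_force: [0.7, 0.2, 1.3]
width: 87.5
grasp_force: 0.0
```

Emit:
{"api": "arm_command", "payload": {"series": [{"linear": [0,0,0],"turn": 0.1428},{"linear": [0,0,0],"turn": 0}]}}

```text
t: 29.95
ee_pos: [488.8, 314.0, 251.4]
orientation: [2.116, 2.322, 0.001]
ft_force: [0.4, 0.3, 0.6]
width: 88.0
grasp_force: 0.0
```

```bash
python3 go.py 560,-160,248 372.5,-327.6,248
```

```text
t 29.95 p [488.8 314.  251.4] yang 0.0931 w 88.0 Rz [ 0.  0. -1.] q6 0.46
560,-160,248 [-478.6   26.8    3.3]
372.5,-327.6,248 [-1.494e+02 -2.023e+02 -1.000e-01]
```

Emit:
{"api": "arm_command", "payload": {"series": [{"linear": [-0.0448,-0.0125,0],"turn": 0},{"linear": [-0.0448,-0.0125,0],"turn": 0},{"linear": [-0.0448,-0.0125,0],"turn": 0},{"linear": [-0.0448,-0.0125,0],"turn": 0},{"linear": [-0.0448,-0.0125,0],"turn": 0},{"linear": [-0.0448,-0.0125,0],"turn": 0},{"linear": [-0.0448,-0.0125,0],"turn": 0},{"linear": [-0.0448,-0.0125,0],"turn": 0},{"linear": [-0.0448,-0.0125,0],"turn": 0},{"linear": [-0.0448,-0.0125,0],"turn": 0}]}}

```text
t: 30.95
ee_pos: [406.0, -145.5, 251.4]
orientation: [2.108, 2.328, 0.001]
ft_force: [0.1, -0.4, -0.1]
width: 87.7
grasp_force: 0.0
```

Emit:
{"api": "arm_command", "payload": {"series": [{"linear": [-0.0448,-0.0125,0],"turn": 0},{"linear": [-0.0448,-0.0125,0],"turn": 0},{"linear": [-0.0448,-0.0125,0],"turn": 0},{"linear": [-0.0448,-0.0125,0],"turn": 0},{"linear": [0,0,0],"turn": 0},{"linear": [0,0,0],"turn": 0}]}}

```text
t: 31.55
ee_pos: [373.2, -327.5, 250.8]
orientation: [-2.113, -2.324, -0.0]
ft_force: [-0.9, 0.3, -0.3]
width: 87.8
grasp_force: 0.0
```

```bash
python3 go.py 372.4,-327.6,248 372.4,-327.6,71.3; python3 -c "
from h import *
snap('side','s4.png');snap('top','t4.png')
r=lambda f,a,b,c,d,k:cv2.resize(cv2.imread(f)[a:b,c:d],None,fx=k,fy=k,interpolation=cv2.INTER_CUBIC)
cv2.imwrite('pics/c7.png',cv2.hconcat([r('pics/t4.png',150,250,130,230,4),r('pics/s4.png',80,180,270,370,4)]))
"
```

```text
t 31.55 p [ 373.2 -327.5  250.8] yang 0.0948 w 87.8 Rz [-0.  0. -1.] q6 -0.84
372.4,-327.6,248 [-0.1 -0.8  2.8]
372.4,-327.6,71.3 [-1.000e-01  0.000e+00  1.767e+02]
```

View pics/c7.png

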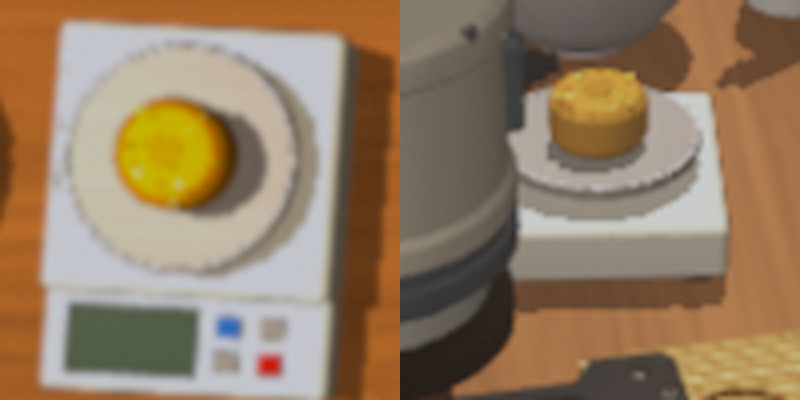

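The cake lies flat on the pan. Its top centre is at about (167,152) against the pan's (182,158) in the top crop, and that gap is partly perspective. I'll compute the real offset.

```bash
python3 -c "
from h import *
T=np.load('pics/t4.png.npz');S=np.load('pics/s4.png.npz')
print(onz(T,130+167/4,150+152/4,94),onz(T,130+182.5/4,150+158.5/4,62))
# side: cake base ellipse centre vs pan centre
print(onz(S,270+(598-400)/4,80+136/4,62),onz(S,270+(598-400)/4,80+92/4,96),onz(S,270+(603-400)/4,80+137/4,62))"
```

```text
[487.42591119 313.01943924  94.        ] [486.60986708 316.09638729  62.        ]
[490.87485689 312.24654751  62.        ] [490.71496926 307.30331036  96.        ] [493.86206383 310.73347164  62.        ]
```

Emit:
{"api": "arm_command", "payload": {"series": [{"linear": [0,-0.0008,0.035],"turn": 0},{"linear": [0,0,0.045],"turn": 0},{"linear": [0,0,0.045],"turn": 0},{"linear": [0,0,0.03],"turn": 0},{"linear": [0,0,0.015],"turn": 0},{"linear": [0,0,0.005],"turn": 0},{"linear": [0,0,0],"turn": 0},{"linear": [0,0,0],"turn": 0}]}}

```text
t: 32.45
ee_pos: [373.7, -326.8, 76.7]
orientation: [2.112, 2.324, 0.0]
ft_force: [0.1, -0.6, 0.2]
width: 87.9
grasp_force: 0.0
```

Emit:
{"api": "arm_command", "payload": {"series": [{"linear": [0,0,0.003],"turn": 0},{"linear": [0,0,0.002],"turn": 0},{"linear": [0,0,0],"turn": 0}]}}

```text
t: 32.75
ee_pos: [373.0, -327.1, 70.9]
orientation: [2.114, 2.323, -0.0]
ft_force: [0.5, -0.4, -0.6]
width: 88.0
grasp_force: 0.0
```

Emit:
{"api": "arm_command", "payload": {"series": [{"linear": [0,0,0],"turn": 0},{"linear": [0,0,0],"turn": 0},{"linear": [0,0,0],"turn": 0},{"linear": [0,0,0],"turn": 0},{"linear": [0,0,0],"turn": 0},{"linear": [0,0,0],"turn": 0}], "jaw": -1}}

```text
t: 33.35
ee_pos: [372.9, -327.0, 70.7]
orientation: [-2.114, -2.324, 0.0]
ft_force: [-1.0, -0.7, 0.9]
width: 57.4
grasp_force: 30.0
```

```bash
python3 go.py 372.4,-327.6,251 541.6,48.8,251 541.6,48.8,101
```

```text
t 33.35 p [ 372.9 -327.    70.7] yang 0.0944 w 57.4 Rz [-0.  0. -1.] q6 -0.84
372.4,-327.6,251 [  -0.5   -0.5 -180.3]
541.6,48.8,251 [358.8 203.9  -0. ]
541.6,48.8,101 [ -0.   0. 150.]
```

Emit:
{"api": "arm_command", "payload": {"series": [{"linear": [0,0,-0.015],"turn": 0},{"linear": [0,0,-0.04],"turn": 0},{"linear": [0,0,-0.045],"turn": 0},{"linear": [0,0,-0.045],"turn": 0},{"linear": [0,0,-0.035],"turn": 0},{"linear": [0,0,0],"turn": 0}]}}

```text
t: 33.95
ee_pos: [374.8, -328.7, 255.1]
orientation: [2.108, 2.317, 0.0]
ft_force: [0.9, 0.4, -2.9]
width: 57.4
grasp_force: 30.0
```

Emit:
{"api": "arm_command", "payload": {"series": [{"linear": [0.0398,0.0226,0],"turn": 0},{"linear": [0.0398,0.0226,0],"turn": 0},{"linear": [0.0398,0.0226,0],"turn": 0},{"linear": [0.0398,0.0226,0],"turn": 0},{"linear": [0.0398,0.0226,0],"turn": 0},{"linear": [0.0398,0.0226,0],"turn": 0},{"linear": [0.0398,0.0226,0],"turn": 0},{"linear": [0.0398,0.0226,0],"turn": 0},{"linear": [0.0398,0.0226,0],"turn": 0},{"linear": [0,0,0],"turn": 0}]}}

```text
t: 34.95
ee_pos: [542.7, 53.2, 248.8]
orientation: [-2.108, -2.327, -0.0]
ft_force: [-0.5, 0.1, -3.4]
width: 57.3
grasp_force: 30.0
```

Emit:
{"api": "arm_command", "payload": {"series": [{"linear": [0,0,0.03],"turn": 0},{"linear": [0,0,0.04],"turn": 0},{"linear": [0,0,0.035],"turn": 0},{"linear": [0,0,0.02],"turn": 0},{"linear": [0,0,0.008],"turn": 0},{"linear": [0,0,0],"turn": 0},{"linear": [0,0,0],"turn": 0}]}}

```text
t: 35.65
ee_pos: [541.9, 48.6, 118.0]
orientation: [2.114, 2.323, 0.0]
ft_force: [-0.2, -0.4, -3.2]
width: 57.2
grasp_force: 30.0
```

```bash
python3 go.py 542,49,101
```

```text
t 35.65 p [541.9  48.6 118. ] yang 0.0941 w 57.2 Rz [ 0.  0. -1.] q6 -0.03
542,49,101 [ 0.4  0.1 17. ]
```

Emit:
{"api": "arm_command", "payload": {"series": [{"linear": [0,0,0.007],"turn": 0},{"linear": [0,0,0.005],"turn": 0},{"linear": [0,0,0.002],"turn": 0},{"linear": [0,0,0.001],"turn": 0},{"linear": [0,0,0],"turn": 0},{"linear": [0,0,0],"turn": 0}]}}

```text
t: 36.25
ee_pos: [541.8, 48.8, 102.8]
orientation: [2.114, 2.324, 0.0]
ft_force: [0.5, 0.4, -3.2]
width: 57.5
grasp_force: 30.0
```

Emit:
{"api": "arm_command", "payload": {"series": [{"linear": [0,0,0.001],"turn": 0},{"linear": [0,0,0.001],"turn": 0},{"linear": [0,0,0],"turn": 0}]}}

```text
t: 36.55
ee_pos: [541.8, 48.8, 100.7]
orientation: [2.114, 2.324, 0.0]
ft_force: [0.5, 0.4, -1.6]
width: 57.4
grasp_force: 30.0
```

Emit:
{"api": "arm_command", "payload": {"series": [{"linear": [0,0,0.0005],"turn": 0},{"linear": [0,0,0],"turn": 0},{"linear": [0,0,0],"turn": 0},{"linear": [0,0,0],"turn": 0},{"linear": [0,0,-0.015],"turn": 0},{"linear": [0,0,-0.04],"turn": 0},{"linear": [0,0,-0.045],"turn": 0},{"linear": [0,0,-0.04],"turn": 0},{"linear": [0,0,-0.01],"turn": 0}], "jaw": 1}}

```text
t: 37.45
ee_pos: [544.0, 49.0, 254.9]
orientation: [2.111, 2.32, 0.009]
ft_force: [0.9, -0.4, 0.4]
width: 87.9
grasp_force: 0.0
```

Emit:
{"api": "arm_command", "payload": {"series": [{"linear": [-0.0405,-0.0121,0],"turn": 0},{"linear": [-0.0405,-0.0121,0],"turn": 0},{"linear": [-0.0405,-0.0121,0],"turn": 0},{"linear": [-0.0405,-0.0121,0],"turn": 0},{"linear": [-0.0405,-0.0121,0],"turn": 0},{"linear": [-0.0405,-0.0121,0],"turn": 0},{"linear": [-0.0405,-0.0121,0],"turn": 0},{"linear": [-0.0405,-0.0121,0],"turn": 0},{"linear": [-0.0405,-0.0121,0],"turn": 0},{"linear": [0,0,0],"turn": 0}]}}

```text
t: 38.45
ee_pos: [466.5, -328.3, 249.4]
orientation: [2.119, 2.319, -0.001]
ft_force: [0.2, 0.7, -0.3]
width: 87.9
grasp_force: 0.0
```

Emit:
{"api": "arm_command", "payload": {"series": [{"linear": [0,0,0],"turn": 0},{"linear": [0,0,0],"turn": 0}]}}

```text
t: 38.65
ee_pos: [467.4, -323.2, 249.5]
orientation: [-2.113, -2.323, -0.0]
ft_force: [0.1, -0.2, 0.6]
width: 87.8
grasp_force: 0.0
```

```bash
python3 go.py 467.4,-324,71.2
```

```text
t 38.65 p [ 467.4 -323.2  249.5] yang 0.0948 w 87.8 Rz [-0.001  0.001 -1.   ] q6 -0.72
467.4,-324,71.2 [-1.000e+00  1.000e-01  1.783e+02]
```

Emit:
{"api": "arm_command", "payload": {"series": [{"linear": [-0.001,0,0.035],"turn": 0},{"linear": [0,0,0.045],"turn": 0},{"linear": [0,0,0.045],"turn": 0},{"linear": [0,0,0.03],"turn": 0},{"linear": [0,0,0.015],"turn": 0},{"linear": [0,0,0.006],"turn": 0},{"linear": [0,0,0.002],"turn": 0},{"linear": [0,0,0],"turn": 0},{"linear": [0,0,0],"turn": 0},{"linear": [0,0,0],"turn": 0}]}}

```text
t: 39.65
ee_pos: [468.3, -325.8, 73.4]
orientation: [2.113, 2.322, 0.0]
ft_force: [0.6, 0.4, -0.7]
width: 88.0
grasp_force: 0.0
```

Emit:
{"api": "arm_command", "payload": {"series": [{"linear": [0,0,0],"turn": 0},{"linear": [0,0,0],"turn": 0},{"linear": [0,0,0],"turn": 0},{"linear": [0,0,0],"turn": 0},{"linear": [0,0,0],"turn": 0},{"linear": [0,0,0],"turn": 0}], "jaw": -1}}

```text
t: 40.25
ee_pos: [467.8, -325.4, 72.2]
orientation: [2.114, 2.324, 0.0]
ft_force: [-0.4, -0.5, 0.5]
width: 57.9
grasp_force: 30.0
```

```bash
python3 go.py 467.4,-324,251 547.9,-20.9,251 547.9,-20.9,101
```

```text
t 40.25 p [ 467.8 -325.4   72.2] yang 0.0944 w 57.9 Rz [ 0. -0. -1.] q6 -0.72
467.4,-324,251 [   1.4   -0.2 -178.8]
547.9,-20.9,251 [294.2 108.7  -0. ]
547.9,-20.9,101 [  0.  -0. 150.]
```

Emit:
{"api": "arm_command", "payload": {"series": [{"linear": [0,0,-0.015],"turn": 0},{"linear": [0,0,-0.04],"turn": 0},{"linear": [0,0,-0.045],"turn": 0},{"linear": [0,0,-0.045],"turn": 0},{"linear": [0,0,-0.035],"turn": 0},{"linear": [0,0,0],"turn": 0}]}}

```text
t: 40.85
ee_pos: [469.9, -326.9, 258.3]
orientation: [2.108, 2.316, 0.002]
ft_force: [0.1, -0.6, -2.1]
width: 57.4
grasp_force: 30.0
```

Emit:
{"api": "arm_command", "payload": {"series": [{"linear": [0.042,0.0155,0],"turn": 0},{"linear": [0.042,0.0155,0],"turn": 0},{"linear": [0.042,0.0155,0],"turn": 0},{"linear": [0.042,0.0155,0],"turn": 0},{"linear": [0.042,0.0155,0],"turn": 0},{"linear": [0.042,0.0155,0],"turn": 0},{"linear": [0.042,0.0155,0],"turn": 0},{"linear": [0,0,0],"turn": 0},{"linear": [0,0,0],"turn": 0}]}}

```text
t: 41.75
ee_pos: [547.1, -21.5, 251.1]
orientation: [-2.11, -2.325, 0.003]
ft_force: [0.7, -0.4, -3.2]
width: 58.0
grasp_force: 30.0
```

Emit:
{"api": "arm_command", "payload": {"series": [{"linear": [0,0,0.03],"turn": 0},{"linear": [0,0,0.04],"turn": 0},{"linear": [0,0,0.035],"turn": 0},{"linear": [0,0,0.02],"turn": 0},{"linear": [0,0,0.008],"turn": 0},{"linear": [0,0,0],"turn": 0},{"linear": [0,0,0],"turn": 0}]}}

```text
t: 42.45
ee_pos: [548.5, -23.1, 120.0]
orientation: [2.115, 2.322, 0.001]
ft_force: [0.8, -0.5, -2.4]
width: 57.8
grasp_force: 30.0
```

```bash
python3 go.py 547.9,-22,102
```

```text
t 42.45 p [548.5 -23.1 120. ] yang 0.0935 w 57.8 Rz [ 0.001 -0.    -1.   ] q6 -0.16
547.9,-22,102 [ 1.2 -0.5 18. ]
```

Emit:
{"api": "arm_command", "payload": {"series": [{"linear": [0.001,0,0.007],"turn": 0},{"linear": [0,0,0.005],"turn": 0},{"linear": [0,0,0.002],"turn": 0},{"linear": [0,0,0.001],"turn": 0},{"linear": [0,0,0],"turn": 0},{"linear": [0,0,0],"turn": 0}]}}

```text
t: 43.05
ee_pos: [548.0, -21.4, 104.3]
orientation: [2.114, 2.324, 0.0]
ft_force: [-0.9, -0.6, -2.4]
width: 57.6
grasp_force: 30.0
```

Emit:
{"api": "arm_command", "payload": {"series": [{"linear": [0,0,0.001],"turn": 0},{"linear": [0,0,0.001],"turn": 0},{"linear": [0,0,0],"turn": 0}]}}

```text
t: 43.35
ee_pos: [548.0, -21.4, 102.2]
orientation: [2.114, 2.324, 0.0]
ft_force: [-0.1, -0.1, -1.6]
width: 57.9
grasp_force: 30.0
```

Emit:
{"api": "arm_command", "payload": {"series": [{"linear": [0,0,0.0005],"turn": 0},{"linear": [0,0,0],"turn": 0},{"linear": [0,0,0],"turn": 0},{"linear": [0,0,0],"turn": 0},{"linear": [0,0,-0.015],"turn": 0},{"linear": [0,0,-0.04],"turn": 0},{"linear": [0,0,-0.045],"turn": 0},{"linear": [0,0,-0.04],"turn": 0},{"linear": [0,0,-0.01],"turn": 0}], "jaw": 1}}

```text
t: 44.25
ee_pos: [550.3, -21.5, 257.5]
orientation: [2.11, 2.319, 0.009]
ft_force: [0.0, -0.0, -1.0]
width: 87.7
grasp_force: 0.0
```

Emit:
{"api": "arm_command", "payload": {"series": [{"linear": [-0.043,-0.0021,0],"turn": 0},{"linear": [-0.043,-0.0021,0],"turn": 0},{"linear": [-0.043,-0.0021,0],"turn": 0},{"linear": [-0.043,-0.0021,0],"turn": 0},{"linear": [-0.043,-0.0021,0],"turn": 0},{"linear": [-0.043,-0.0021,0],"turn": 0},{"linear": [-0.043,-0.0021,0],"turn": 0},{"linear": [0,0,0],"turn": 0},{"linear": [0,0,0],"turn": 0},{"linear": [0,0,0],"turn": 0}]}}

```text
t: 45.25
ee_pos: [561.3, -321.3, 251.4]
orientation: [-2.113, -2.323, -0.0]
ft_force: [0.4, 0.1, 0.2]
width: 87.8
grasp_force: 0.0
```

```bash
python3 go.py 561.6,-322,71
```

```text
t 45.25 p [ 561.3 -321.3  251.4] yang 0.0948 w 87.8 Rz [-0.001  0.001 -1.   ] q6 -0.63
561.6,-322,71 [ -0.9   0.4 180.4]
```

Emit:
{"api": "arm_command", "payload": {"series": [{"linear": [0,0,0.035],"turn": 0},{"linear": [0,0,0.045],"turn": 0},{"linear": [0,0,0.045],"turn": 0},{"linear": [0,0,0.03],"turn": 0},{"linear": [0,0,0.015],"turn": 0},{"linear": [0,0,0.008],"turn": 0},{"linear": [0,0,0.002],"turn": 0},{"linear": [0,0,0],"turn": 0},{"linear": [0,0,0],"turn": 0},{"linear": [0,0,0],"turn": 0}]}}

```text
t: 46.25
ee_pos: [562.4, -322.9, 73.1]
orientation: [2.113, 2.322, 0.001]
ft_force: [-0.1, 0.4, 0.5]
width: 88.0
grasp_force: 0.0
```

Emit:
{"api": "arm_command", "payload": {"series": [{"linear": [0,0,0],"turn": 0},{"linear": [0,0,0],"turn": 0},{"linear": [0,0,0],"turn": 0},{"linear": [0,0,0],"turn": 0},{"linear": [0,0,0],"turn": 0},{"linear": [0,0,0],"turn": 0}], "jaw": -1}}

```text
t: 46.85
ee_pos: [561.8, -322.5, 71.7]
orientation: [2.114, 2.324, 0.0]
ft_force: [0.8, -0.0, 0.1]
width: 57.4
grasp_force: 30.0
```

```bash
python3 go.py 561.5,-322,251 554.4,-88.8,251 554.4,-88.8,101
```

```text
t 46.85 p [ 561.8 -322.5   71.7] yang 0.0944 w 57.4 Rz [ 0. -0. -1.] q6 -0.63
561.5,-322,251 [   0.5   -0.2 -179.3]
554.4,-88.8,251 [232.8  14.9  -0. ]
554.4,-88.8,101 [  0.  -0. 150.]
```

Emit:
{"api": "arm_command", "payload": {"series": [{"linear": [0,0,-0.015],"turn": 0},{"linear": [0,0,-0.04],"turn": 0},{"linear": [0,0,-0.045],"turn": 0},{"linear": [0,0,-0.045],"turn": 0},{"linear": [0,0,-0.035],"turn": 0},{"linear": [0,0,0],"turn": 0}]}}

```text
t: 47.45
ee_pos: [564.0, -323.9, 258.3]
orientation: [2.107, 2.316, 0.003]
ft_force: [0.5, -0.3, -2.7]
width: 57.5
grasp_force: 30.0
```

Emit:
{"api": "arm_command", "payload": {"series": [{"linear": [0.0388,0.0025,0],"turn": 0},{"linear": [0.0388,0.0025,0],"turn": 0},{"linear": [0.0388,0.0025,0],"turn": 0},{"linear": [0.0388,0.0025,0],"turn": 0},{"linear": [0.0388,0.0025,0],"turn": 0},{"linear": [0.0388,0.0025,0],"turn": 0},{"linear": [0,0,0],"turn": 0},{"linear": [0,0,0],"turn": 0},{"linear": [0,0,0],"turn": 0}]}}

```text
t: 48.35
ee_pos: [554.3, -89.8, 251.0]
orientation: [-2.114, -2.323, 0.001]
ft_force: [0.6, -0.5, -3.2]
width: 57.4
grasp_force: 30.0
```

Emit:
{"api": "arm_command", "payload": {"series": [{"linear": [0,0,0.03],"turn": 0},{"linear": [0,0,0.04],"turn": 0},{"linear": [0,0,0.035],"turn": 0},{"linear": [0,0,0.02],"turn": 0},{"linear": [0,0,0.008],"turn": 0},{"linear": [0,0,0],"turn": 0},{"linear": [0,0,0],"turn": 0}]}}

```text
t: 49.05
ee_pos: [555.4, -90.0, 119.5]
orientation: [2.114, 2.322, 0.001]
ft_force: [1.0, 0.3, -1.4]
width: 57.7
grasp_force: 30.0
```

```bash
python3 go.py 554.6,-89.3,101.5
```

```text
t 49.05 p [555.4 -90.  119.5] yang 0.0936 w 57.7 Rz [ 0.001 -0.    -1.   ] q6 -0.28
554.6,-89.3,101.5 [ 0.8 -0.7 18. ]
```

Emit:
{"api": "arm_command", "payload": {"series": [{"linear": [0,0,0.007],"turn": 0},{"linear": [0,0,0.005],"turn": 0},{"linear": [0,0,0.002],"turn": 0},{"linear": [0,0,0.001],"turn": 0},{"linear": [0,0,0],"turn": 0},{"linear": [0,0,0],"turn": 0}]}}

```text
t: 49.65
ee_pos: [554.8, -89.3, 103.8]
orientation: [2.114, 2.324, 0.0]
ft_force: [-0.0, 0.1, -3.1]
width: 57.8
grasp_force: 30.0
```

Emit:
{"api": "arm_command", "payload": {"series": [{"linear": [0,0,0.001],"turn": 0},{"linear": [0,0,0.001],"turn": 0},{"linear": [0,0,0],"turn": 0}]}}

```text
t: 49.95
ee_pos: [554.8, -89.3, 101.7]
orientation: [2.114, 2.324, 0.0]
ft_force: [-0.6, -0.0, -2.3]
width: 57.4
grasp_force: 30.0
```

Release, lift, back away toward the empty tray, and look.

Emit:
{"api": "arm_command", "payload": {"series": [{"linear": [0,0,0.0005],"turn": 0},{"linear": [0,0,0],"turn": 0},{"linear": [0,0,0],"turn": 0},{"linear": [0,0,0],"turn": 0},{"linear": [0,0,-0.015],"turn": 0},{"linear": [0,0,-0.04],"turn": 0},{"linear": [0,0,-0.045],"turn": 0},{"linear": [0,0,-0.04],"turn": 0},{"linear": [0,0,-0.01],"turn": 0}], "jaw": 1}}

```text
t: 50.85
ee_pos: [557.0, -89.7, 257.1]
orientation: [2.109, 2.318, 0.007]
ft_force: [0.8, -0.2, -0.8]
width: 88.2
grasp_force: 0.0
```

Emit:
{"api": "arm_command", "payload": {"series": [{"linear": [-0.035,-0.03,0],"turn": 0},{"linear": [-0.035,-0.03,0],"turn": 0},{"linear": [-0.035,-0.03,0],"turn": 0},{"linear": [-0.035,-0.03,0],"turn": 0},{"linear": [-0.035,-0.03,0],"turn": 0},{"linear": [-0.035,-0.01,0],"turn": 0},{"linear": [-0.035,-0.01,0],"turn": 0},{"linear": [0,0,0],"turn": 0},{"linear": [0,0,0],"turn": 0},{"linear": [0,0,0],"turn": 0}]}}

```text
t: 51.85
ee_pos: [408.4, -348.1, 251.0]
orientation: [-2.113, -2.323, -0.0]
ft_force: [0.1, 0.3, -0.0]
width: 88.2
grasp_force: 0.0
```

```bash
python3 -c "
from h import *
snap('side','s5.png');snap('top','t5.png')
a=cv2.imread('pics/t0.png') if 0 else cv2.imread('pics/top0.png')
b=cv2.imread('pics/t5.png')
r=lambda f:cv2.resize(f[90:200,240:400],None,fx=2.5,fy=2.5,interpolation=cv2.INTER_CUBIC)
q=lambda f:cv2.resize(f[120:280,280:440],None,fx=1.7,fy=1.7,interpolation=cv2.INTER_CUBIC)
top=cv2.hconcat([r(a),r(b)])
s=cv2.resize(cv2.imread('pics/s5.png')[80:280,240:480],(400,300))
s0=cv2.resize(cv2.imread('pics/side0.png')[80:280,240:480],(400,300))
cv2.imwrite('pics/c8.png',cv2.vconcat([top,cv2.hconcat([s0,s])]))
"
```

```text
(no output)
```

View pics/c8.png

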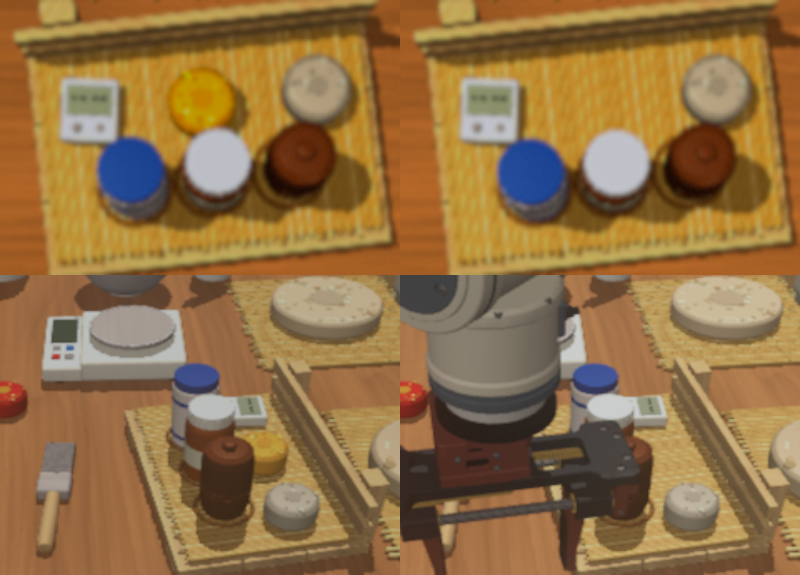

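The before and after views match. The jar lids sit at the same pixels (133,168), (217,160) and (304,153), to within about 2 px, and the grey cake and hygrometer have not moved. Handing in.

```bash
python3 -c "
from workcell import ctrl
print(ctrl.close_job())"
```

```text
the job is handed in; nothing more can be done
None
```

I handed the job in at about 52 s of robot time: the golden cake lies about 3–5 mm off the pan's centre, all three jars stand upright back on their rings, and the grey cake and hygrometer are unmoved in the last pictures; no verdict came back.

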